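Back a ratchet carousel up by one notch

TASK

The bottle carousel was advanced one notch too far. With a fingertip, push the pawl's finger lever over so that the pawl lifts clear of the wheel's teeth, push the wheel backward (clockwise seen from above) by exactly one notch by its upright peg, then push the lever back so that the pawl sits fully down in the next notch. Only push gently, pinch and lift nothing, and leave the bottles standing in the carousel and everything around it undisturbed.

Things in the scene. Friction and masses are not known exactly. Their poses are not given: they have to be found in the camera images.
- carousel: Fixed grey stand of the carousel, round foot 196 mm wide; origin on the wheel's axis at worktop level, z up. On its -y side a bracket post (x -67 to -43, y -107 to -121, top at z 67 mm) carries the pawl's level shaft, which runs along y at x -55, z 55 mm.
- wheel_hub (a point): Top of the wheel's hub, on its axis, 51 mm above the worktop. The wheel is 208 mm wide: a metal flange (top at z 30 mm) with ten saw teeth 12 mm high at radius 95 mm, and inside it a white deck of radius 83 mm (top at z 40 mm) with nine ring pockets (24 mm high, 36 mm wide) and one upright peg on a circle of radius 62 mm.
- wheel (a joint): Angle of the wheel, rad; grows as it turns backward, clockwise seen from above. Within 0.02 of 0 at the start. One notch is 0.628 rad (36 degrees). With the pawl down the teeth stop it from turning backward, with about 0.08 rad of play either way in a notch. It turns easily (about 1 N at the peg) and stays where it is left.
- push_peg (a point): Point on the axis of the wheel's upright steel peg, 95 mm above the worktop; the peg is 14 mm in diameter, from the deck (z 40 mm) to z 114 mm, 62 mm from the wheel's axis. It starts about 108 degrees anticlockwise of the carousel's x (left of the axis, away from the pawl) and shall go to about 72 degrees. The pockets next to it are empty.
- pawl (a joint): Angle of the pawl, rad; 0 is fully down in a notch, 1.2 is its stop. Its toe clears the teeth above about 0.35; lay it well beyond 0.5. The shaft is stiff (about 1 N at the lever): the pawl stays where it is put. It goes fully down only if the wheel stands at a notch; on a tooth's slope or crest the toe stays up.
- pawl_lever (a point): Centre of the paddle on top of the pawl's finger lever, outside the bracket: 8 mm thick, 30 mm wide along y; 52 mm from the shaft's axis, the lever's end 66 mm. Pawl down: lever upright, this point at x -55, y -152, z 107 mm in the carousel's frame. Pushing it to the carousel's -x lifts the toe; pushing it back upright, to +x, lowers it.
- pawl_toe (a point): Lower end of the pawl's toe, at x 0, y -95, z 31 mm in the carousel's frame when the pawl is down; it rises as the pawl is lifted.
- dropper_far: Small white dropper bottle with a green cap, 27 mm in diameter and 86 mm tall, standing loose in a pocket of the wheel on the far side; origin at the centre of its underside. It rides along with the wheel.
- dropper_near: The same kind of dropper bottle with a white cap, in the next pocket clockwise; origin at the centre of its underside.
- tip_rack: Blue box with a clear lid, 97 x 124 x 67 mm, a loose bystander to the left; origin at the centre of its underside.
- reagent: Reagent bottle with a red cap, 56 mm in diameter, 109 mm tall, a loose bystander to the right; origin at the centre of its underside.

How it is judged:
By the outcome, as a careful person would: the job done as asked, in the order asked, and still so for the second after the job is handed in, with the robot touching nothing.
It also fails if it takes over 61 s, if anything falls off the work surface, if the arm or the gripper's body presses on something with over 40 N, if the wrist force passes 120 N, or if a joint passes its speed limit or range.

ROBOT

A 6-joint arm with a two-finger parallel gripper is mounted at the origin on a cart in front of the work surface, level with it; the furniture and walls round the work are solid. World frame = base frame: x ahead of the robot, y to its left, z up, the work surface at z = 0. Lengths are in mm, angles in rad, forces in N, time in s.
With the tool pointing down it reaches from about 200 to 875 mm from the base axis. Payload 3.4 kg.
Tool frame: the origin (TCP) lies midway between the tips of the shut fingers; the grasp point (between the pads) lies 19 mm behind it (ctrl.tcp_to_grasp is the distance from the TCP to the grasp point, in mm); z points along the fingers, y is the direction in which the jaws open and shut (so a half turn about z gives the same grasp; the last joint's range is limited). The gripper opens to 94 mm and grips with 3 to 60 N. Pads are 16 mm wide; open, the fingers measure 119 mm over their backs; the gripper's body (75 mm by 177 mm) begins 78 mm behind the grasp point.
Start: joints at [1.149, 0.276, 1.505, -0, 1.361, -0.121], TCP at [170.381, 549.214, 205.493] pointing down, gripper open.
Joint ranges: [-2.89, 2.89], [-0.75, 2.08], [0.22, 2.7], [-1.18, 4.32], [0.11, 2.71], [-2.7, 2.7]. Speed limits (rad/s): [2.57, 2.57, 3.14, 3.14, 3.14, 3.14].

INTERFACE

Orientations are given as a unit quaternion [x, y, z, w].
In Python, from station import ctrl gives the robot as it stands.
- The arm moves only by the tool carry_out, never from a script. Its argument "series" is a list that holds one entry, the list of rows, each a list of 4 numbers: the shift along the tool's x, y, z in mm, then the turn about the tool's z in rad. A call has 1 to 10 rows; each row shifts and turns the pose as measured when the row begins, along the tool's axes as they then stand; what a row does not reach is not made up. A row lasts 1/8 s, in which the tool goes at most 62.5 mm and 10.7 degrees, less where a joint would pass 70% of its speed; a pose out of reach is approached as far as the arm can. A call is refused whole if a number of a shift passes 62.5 or a number of a turn 0.188, either way. A call with a gripper value outside its range is refused whole. "jaw" is the opening, from 0 (shut) to 1 (fully open), set as the call begins (left out, the last holds). The fingers move at their own pace and stop on an object; "newtons" is the grip in N (left out, the last holds). Time passes only in rows, so rows that do not move let the fingers close. It gives the time, the measured TCP pose, the force and the opening at its end, in the units of the state.
- ctrl.sense(): the state, without advancing time (a new reading comes with each control period).
- ctrl.camera(name): name is "scene" or "top" or "wrist"; returns the picture (420x560x3 uint8, red, green, blue); there is no depth.
- ctrl.get_calibration(name): a dict with "fx", "fy", "cx", "cy" (pixels), "rvec" (rotation vector, rad) and "tvec" (3), from world to camera coordinates, as OpenCV has them. Camera axes: x right, y down, z forward; pixel columns grow to the right and rows downward; lengths in mm; the calibration is good to about 2 mm. A picture is of the moment at which its call begins: read the wrist's pose just before it. get_calibration takes no time and is no camera call; for the wrist camera it gives the pose at the moment of the call.
- ctrl.close_job(): hands the job in, once; it reports no verdict.
The state is a dict: "clock": time; "joint_positions": joint angles; "joint_velocities": joint speeds; "tau": joint torques, N m; "eef_pos": TCP position; "tool_rot": TCP orientation; "ft_force": force on the tool from outside, world axes, zero at the start; "wrist_torque": the same for the moment, N m; "finger_gap": opening from 0.0 (shut) to 1.0 (fully open).
Only numpy, scipy, OpenCV 4.12 (cv2) and the standard library are available. Lean on these libraries where they do the work, as an engineer would, in place of code of your own. Each camera call takes 0.05 s, during which the arm holds its last target.

## Working session

There is one attempt and no reset: what is moved stays moved. The work goes in short steps, Python scripts to look and compute and a tool call to move; the robot and the scene stay as the last step left them, time stands still between calls to the robot, and variables do not carry over. Pictures are saved under pics/ and viewed, and the job is handed in when it is done.

Besides the shell and the picture viewer there is one more tool, called after "Emit:" by a JSON object that holds its "fn" and its "kwargs", one argument or row to a line. carry_out: Moves the arm, as the interface text tells. Its arguments: {"type":"object","properties":{"series":{"type":"array","items":{"type":"array","items":{"type":"array","items":{"type":"number"}}}},"jaw":{"type":"number"},"newtons":{"type":"number"}},"required":["series"]}

```bash
mkdir -p pics; ls; python3 - <<'E'
from station import ctrl
import cv2
s=ctrl.sense();print(s['clock'],s['eef_pos'],s['tool_rot'],s['ft_force'],s['finger_gap'])
for n in("scene","top"):
    cv2.imwrite(f"pics/{n}0.png",ctrl.camera(n)[:,:,::-1]);print(n,ctrl.get_calibration(n))
E
```

```text
pics
0.0 [170.12315053 548.68278699 204.64424953] [ 1.49804680e-01  9.88715224e-01 -8.44208283e-04 -2.26951028e-04] [-0.34170594  0.10542367  0.30447286] 0.9984252162417777
scene {'fx': 512.9180135021769, 'fy': 512.9180135021769, 'cx': 282.0664055771619, 'cy': 212.35989822986525, 'rvec': array([ 2.21248112, -0.94208981,  0.39348142]), 'tvec': array([-400.80053689,  388.68692446, 1107.31298532])}
top {'fx': 448.66360826879554, 'fy': 448.66360826879554, 'cx': 283.99210165172354, 'cy': 211.24575574109593, 'rvec': array([ 2.18174448, -2.15640745,  0.07559491]), 'tvec': array([  44.75703077,  605.14347565, 1403.31584224])}
```

View pics/scene0.png

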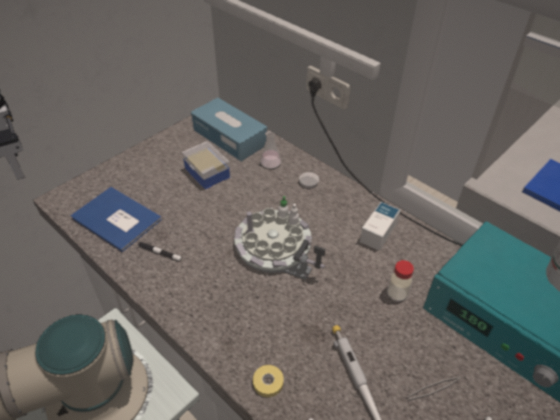

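View pics/top0.png

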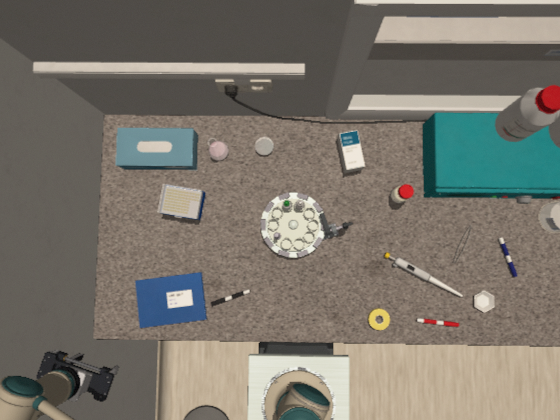

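```bash
python3 - <<'E'
import cv2,numpy as np
a=cv2.imread("pics/top0.png")[180:270,245:365]
b=cv2.imread("pics/scene0.png")[185:285,220:340]
cv2.imwrite("pics/topz.png",cv2.resize(a,None,fx=6.6,fy=6.6,interpolation=cv2.INTER_CUBIC))
cv2.imwrite("pics/scz.png",cv2.resize(b,None,fx=6,fy=6,interpolation=cv2.INTER_CUBIC))
E
```

```text
(no output)
```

View pics/topz.png

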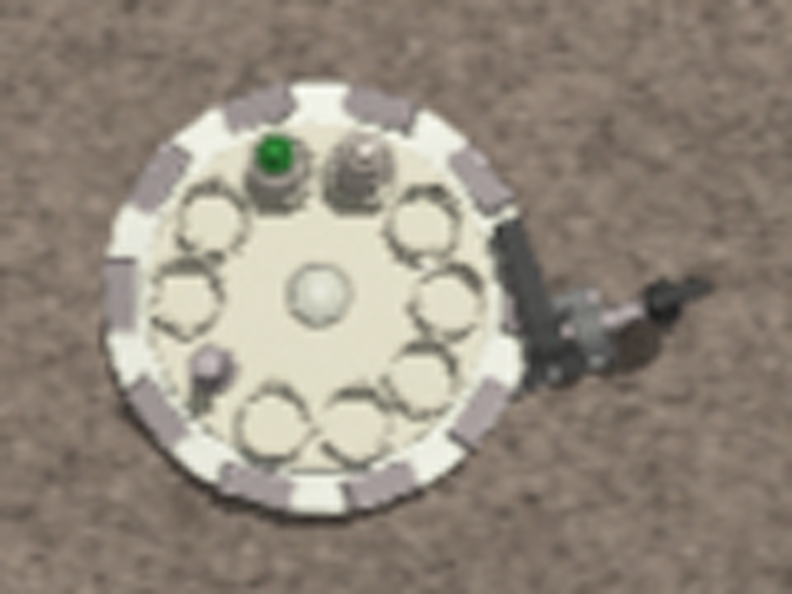

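View pics/scz.png

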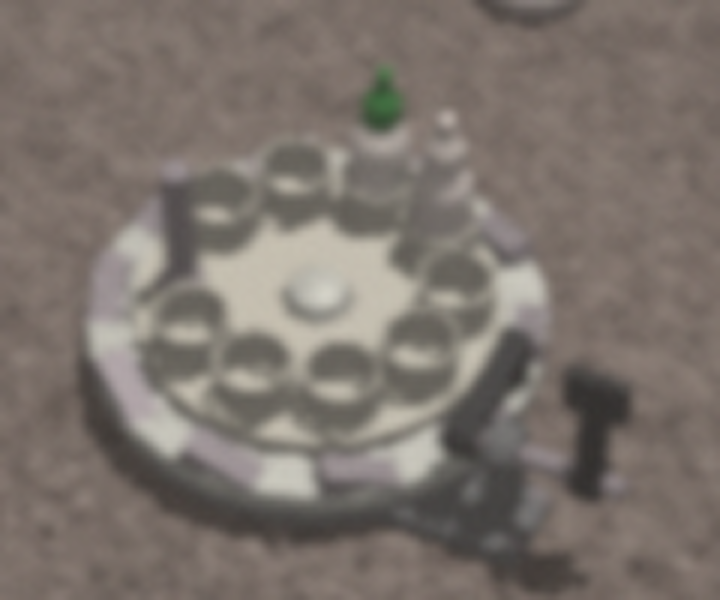

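```bash
cat > h.py <<'E'
import numpy as np,cv2
def ray(c,uv):
    R=cv2.Rodrigues(np.array(c['rvec']))[0];t=np.array(c['tvec']).ravel()
    d=R.T@np.array([(uv[0]-c['cx'])/c['fx'],(uv[1]-c['cy'])/c['fy'],1.]);o=-R.T@t
    return o,d/np.linalg.norm(d)
def onz(c,uv,z):
    o,d=ray(c,uv);return o+d*(z-o[2])/d[2]
def tri(rs):
    A=0;b=0
    for o,d in rs:
        P=np.eye(3)-np.outer(d,d);A=A+P;b=b+P@o
    p=np.linalg.solve(A,b);return p,[np.linalg.norm((np.eye(3)-np.outer(d,d))@(p-o)) for o,d in rs]
def proj(c,p):
    return cv2.projectPoints(np.array(p,float).reshape(-1,1,3),np.array(c['rvec']),np.array(c['tvec']),np.array([[c['fx'],0,c['cx']],[0,c['fy'],c['cy']],[0,0,1]]),None)[0].reshape(-1,2)
E
python3 - <<'E'
from station import ctrl
from h import *
np.set_printoptions(precision=1,suppress=True)
T=ctrl.get_calibration('top');S=ctrl.get_calibration('scene')
t=lambda u,v:(245+u/6.6-.42,180+v/6.6-.42); s=lambda u,v:(220+u/6-.42,185+v/6-.42)
for n,a,b,z in [('hub',(320,290),(318,280),51),('pegtop',(212,358),(177,172),114),('green',(274,150),(383,95),120),('lever',(690,293),(597,385),115)]:
    a=t(*a);b=s(*b);print(n,tri([ray(T,a),ray(S,b)]),onz(T,a,z),onz(S,b,z))
E
```

```text
hub (array([564.8,  22. ,  53.1]), [np.float64(0.8753815672687717), np.float64(0.8753815672686903)]) [564.3  22.6  51. ] [566.9  22.8  51. ]
pegtop (array([529.4,  71.1, 113. ]), [np.float64(0.14953769106920736), np.float64(0.1495376910692972)]) [529.3  71.2 114. ] [528.9  70.3 114. ]
green (array([625.9,  42.9, 110.8]), [np.float64(2.2004108187229354), np.float64(2.2004108187228906)]) [623.3  44.3 120. ] [620.8  35.1 120. ]
lever (array([ 560.1, -142.6,  120.7]), [np.float64(0.8395030364974622), np.float64(0.8395030364974873)]) [ 561. -144.  115.] [ 563.3 -139.2  115. ]
```

Emit:
{"fn": "carry_out", "kwargs": {
  "series": [
    [[0, 0, 0, -0.154], [0, 0, 0, -0.154], [0, 0, 0, -0.154], [0, 0, 0, -0.154]]
  ],
  "jaw": 0,
  "newtons": 10
}}

```text
clock: 0.6
eef_pos: [169.5, 547.4, 202.5]
tool_rot: [-0.167, 0.986, -0.003, -0.002]
ft_force: [0.4, -0.2, 0.1]
finger_gap: 0.612
```

```bash
cat >> h.py <<'E'
from scipy.spatial.transform import Rotation as Ro
np.set_printoptions(precision=2,suppress=True)
C=np.array([565.,22.]);YAW=np.radians(18.1)
cx=np.array([np.cos(YAW),np.sin(YAW)]);cy=np.array([-cx[1],cx[0]])
def w(x,y,z): return np.array([*(C+x*cx+y*cy),z])
def car(p): d=np.array(p[:2])-C; return np.array([d@cx,d@cy,p[2]])
def go(ctrl,tgt):
    s=ctrl.sense();R=Ro.from_quat(s['tool_rot'])
    m=R.as_matrix();print('t',s['clock'],'car',car(s['eef_pos']),'F',s['ft_force'],'gap',s['finger_gap'],'toolx deg',np.degrees(np.arctan2(m[1,0],m[0,0])),'z',m[:,2])
    print('tool shift',m.T@(w(*tgt)-s['eef_pos']))
E
python3 -c "
from station import ctrl
from h import *
go(ctrl,(-25,-152,200))"
```

```text
t 0.6 car [-212.68  622.23  202.53] F [ 0.4  -0.18  0.06] gap 0.6124167619808869 toolx deg -160.7978612791648 z [-0.   -0.01 -1.  ]
tool shift [-172.76 -777.68    5.36]
```

Emit:
{"fn": "carry_out", "kwargs": {
  "series": [
    [[-12, -60, -1, 0.01], [-12, -60, -1, 0.01], [-12, -60, -1, 0], [-12, -60, -1, 0], [-12, -60, -1, 0], [-12, -60, -1, 0], [-12, -60, -1, 0], [-12, -60, -1, 0], [-12, -60, -1, 0], [-12, -60, -1, 0]]
  ]
}}

```text
clock: 1.85
eef_pos: [477.5, 6.7, 212.2]
tool_rot: [-0.162, 0.987, -0.003, -0.001]
ft_force: [0.5, 1.0, 0.1]
finger_gap: 0.009
```

```bash
python3 -c "
from station import ctrl
from h import *
go(ctrl,(-25,-152,200))"
```

```text
t 1.85 car [-87.94  12.64 212.25] F [0.55 1.02 0.12] gap 0.00852882609989044 toolx deg -161.39310605450342 z [-0.   -0.01 -1.  ]
tool shift [ -61.52 -165.13   12.81]
```

```bash
python3 - <<'E'
from station import ctrl
import cv2,pickle
c=ctrl.get_calibration('wrist');cv2.imwrite("pics/w1.png",ctrl.camera('wrist')[:,:,::-1]);pickle.dump(c,open('w1.pkl','wb'));print(c)
E
```

```text
{'fx': 290.5715509233769, 'fy': 290.5715509233769, 'cx': 281.723932561536, 'cy': 210.1920640649677, 'rvec': array([-1.73600066, -2.41725278, -0.30030313]), 'tvec': array([ 147.13014229, -466.90562858,  283.28385197])}
```

View pics/w1.png

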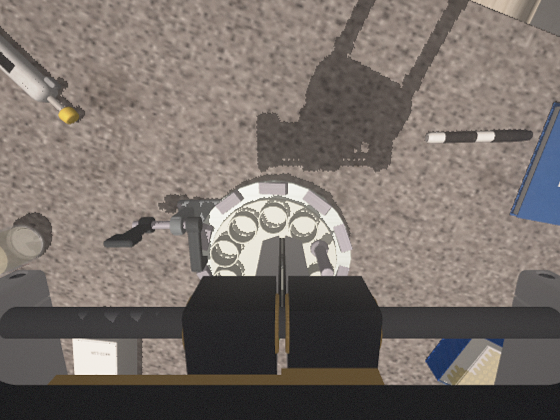

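```bash
python3 - <<'E'
import cv2
a=cv2.imread("pics/w1.png")[170:280,90:370]
cv2.imwrite("pics/w1z.png",cv2.resize(a,None,fx=2.85,fy=2.85,interpolation=cv2.INTER_CUBIC))
E
```

```text
(no output)
```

View pics/w1z.png

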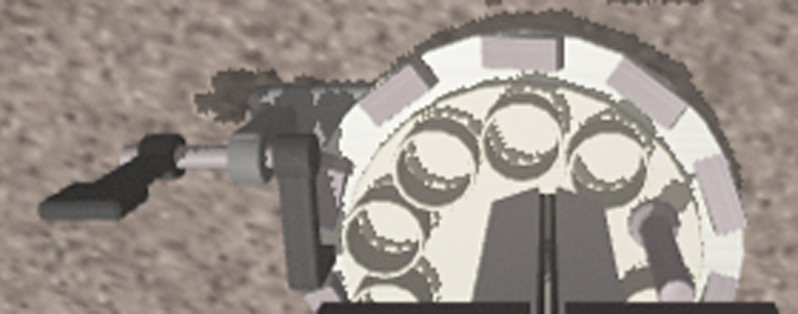

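```bash
python3 - <<'E'
import pickle
from h import *
c=pickle.load(open('w1.pkl','rb'))
z=lambda u,v:(90+u/2.85-.3,170+v/2.85-.3)
for n,p,h in[('pegtop',(678,292),114),('pegbase',(655,222),40),('padL',(42,208),121),('padR',(118,208),121),('shaft end',(125,155),55)]:
    q=onz(c,z(*p),h);print(n,q,car(q))
from h import w
print([((proj(c,w(*p))[0]-[90,170]+.3)*2.85) for p in [(-19.2,59,114),(-19.2,59,40),(-55,-167,121),(-55,-137,121),(0,-95,31),(0,0,51)]])
E
```

```text
pegtop [523.87  71.98 114.  ] [-23.57  60.29 114.  ]
pegbase [525.74  73.26  40.  ] [-21.39  60.92  40.  ]
padL [ 562.12 -150.91  121.  ] [ -56.45 -163.47  121.  ]
padR [ 553.62 -125.8   121.  ] [ -56.73 -136.95  121.  ]
shaft end [ 564.48 -154.57   55.  ] [ -55.35 -167.67   55.  ]
[array([673.91, 302.88]), array([650.57, 226.49]), array([ 32.47, 211.82]), array([118.46, 212.68]), array([318.85, 254.18]), array([519.41, 274.75])]
```

Emit:
{"fn": "carry_out", "kwargs": {
  "series": [
    [[-16, -45, 0, 0], [-16, -45, 3, 0], [-16, -45, 4, 0], [-10, -22, 2, 0], [0, 0, 0, 0]]
  ]
}}

```text
clock: 2.52
eef_pos: [588.5, -137.5, 201.8]
tool_rot: [-0.157, 0.988, -0.005, -0.002]
ft_force: [-0.5, 0.8, -1.0]
finger_gap: 0.005
```

```bash
python3 -c "
from station import ctrl
from h import *
go(ctrl,(-25,-152,100))"
```

```text
t 2.525 car [ -27.2  -158.89  201.85] F [-0.47  0.78 -0.98] gap 0.005046044809837269 toolx deg -161.92771928152496 z [-0.   -0.01 -1.  ]
tool shift [ -2.76   7.89 101.76]
```

Emit:
{"fn": "carry_out", "kwargs": {
  "series": [
    [[-3, 2, 35, 0], [-2, 2, 35, 0], [-1, 2, 30, 0], [0, 2, 13, 0], [0, 0, 0, 0], [0, 0, 0, 0]]
  ]
}}

```text
clock: 3.28
eef_pos: [588.3, -122.9, 88.4]
tool_rot: [-0.159, 0.987, -0.004, -0.002]
ft_force: [0.0, 1.4, -0.8]
finger_gap: 0.008
```

```bash
python3 -c "
from station import ctrl
from h import *
import cv2
cv2.imwrite('pics/s2.png',cv2.resize(ctrl.camera('scene')[180:290,210:350,::-1],None,fx=5,fy=5,interpolation=2))
go(ctrl,(-25,-152,88))"
```

```text
t 3.325 car [ -22.84 -145.07   88.54] F [ 0.39  0.36 -0.65] gap 0.005778219673426845 toolx deg -161.76316891441436 z [-0.   -0.01 -1.  ]
tool shift [ 2.17 -6.93  0.61]
```

View pics/s2.png

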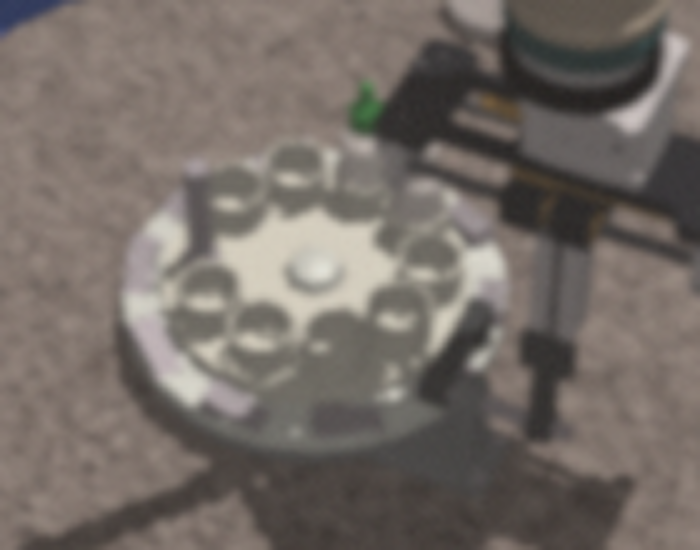

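Emit:
{"fn": "carry_out", "kwargs": {
  "series": [
    [[6, -2, 0, 0], [6, -2, 0, 0], [6, -2, 0, 0], [5, -1, 0, 0], [5, 0, 0, 0], [5, 0, 0, 0], [5, 0, 0, 0], [5, 0, 0, 0]]
  ]
}}

```text
clock: 4.32
eef_pos: [550.5, -145.0, 91.4]
tool_rot: [-0.158, 0.987, -0.006, 0.002]
ft_force: [2.1, 0.9, -0.2]
finger_gap: 0.001
```

```bash
python3 -c "
from station import ctrl
from h import *
go(ctrl,(-82,-152,88))"
```

```text
t 4.325 car [ -65.62 -154.23   91.4 ] F [ 2.06  0.92 -0.21] gap 0.001101666233924941 toolx deg -161.83074234815118 z [ 0.01 -0.01 -1.  ]
tool shift [16.39  2.29  3.32]
```

Emit:
{"fn": "carry_out", "kwargs": {
  "series": [
    [[5, 0, 1, 0], [5, 0, 1, 0], [5, 0, 1, 0], [4, 0, 1, 0], [2, 0, 0, 0], [0, 0, 0, 0]]
  ]
}}

```text
clock: 5.08
eef_pos: [528.4, -152.5, 87.3]
tool_rot: [-0.158, 0.987, -0.006, 0.002]
ft_force: [1.4, 0.5, -0.0]
finger_gap: 0.004
```

```bash
python3 -c "
from station import ctrl
from h import *
import cv2
cv2.imwrite('pics/s3.png',cv2.resize(ctrl.camera('scene')[180:290,210:350,::-1],None,fx=5,fy=5,interpolation=2))
go(ctrl,(-82,-152,88))"
```

```text
t 5.125 car [ -88.97 -154.47   87.3 ] F [0.85 0.41 0.88] gap 0.0036769429436947065 toolx deg -161.8251967531595 z [ 0.01 -0.01 -1.  ]
tool shift [-6.98  2.45 -0.72]
```

View pics/s3.png

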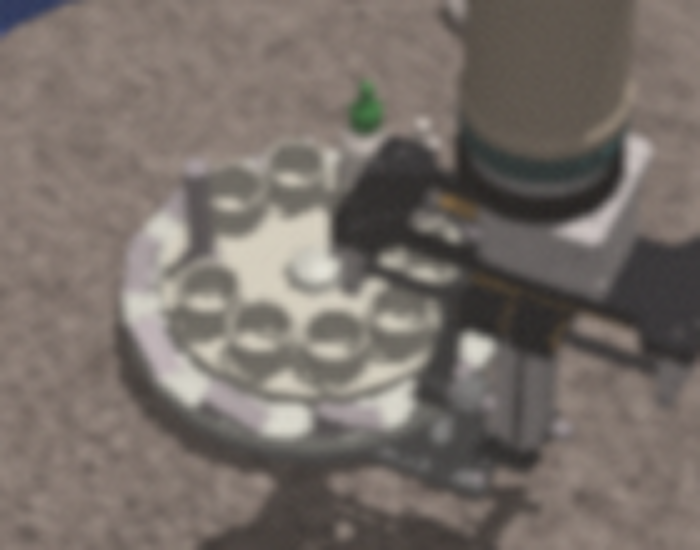

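Emit:
{"fn": "carry_out", "kwargs": {
  "series": [
    [[-8, 0, -5, 0], [-4, 2, -40, 0], [0, 10, -40, 0], [-4, 40, -10, 0], [-5, 50, 0, 0], [-5, 50, 0, 0], [-5, 45, 0, 0], [0, 10, 0, 0]]
  ]
}}

```text
clock: 6.12
eef_pos: [494.4, 60.2, 184.4]
tool_rot: [-0.157, 0.988, -0.006, 0.001]
ft_force: [0.1, -0.2, -0.5]
finger_gap: 0.002
```

```bash
python3 -c "
from station import ctrl
from h import *
import cv2,pickle
cv2.imwrite('pics/s4.png',cv2.resize(ctrl.camera('scene')[180:290,210:350,::-1],None,fx=5,fy=5,interpolation=2))
c=ctrl.get_calibration('wrist');cv2.imwrite('pics/w4.png',ctrl.camera('wrist')[:,:,::-1]);pickle.dump(c,open('w4.pkl','wb'))
go(ctrl,(-47,60,78))"
```

```text
t 6.225 car [-55.17  56.64 184.35] F [ 0.67  0.2  -0.69] gap 0.004555128232489815 toolx deg -161.96867481101265 z [ 0.   -0.01 -1.  ]
tool shift [ -8.15   4.75 106.3 ]
```

View pics/s4.png

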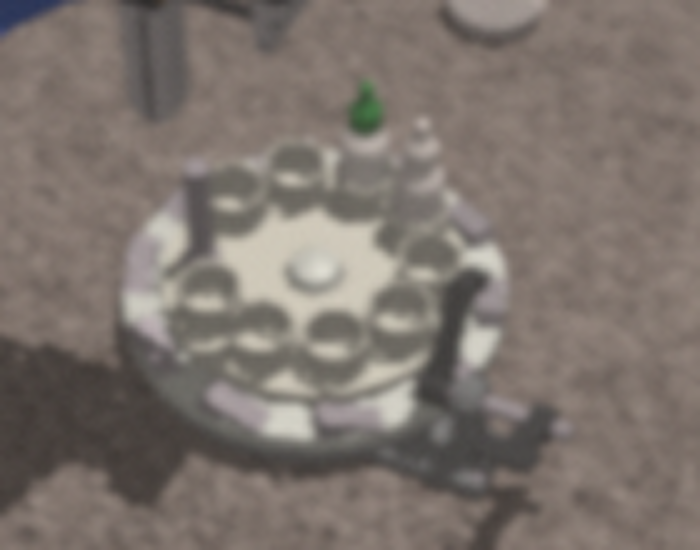

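View pics/w4.png

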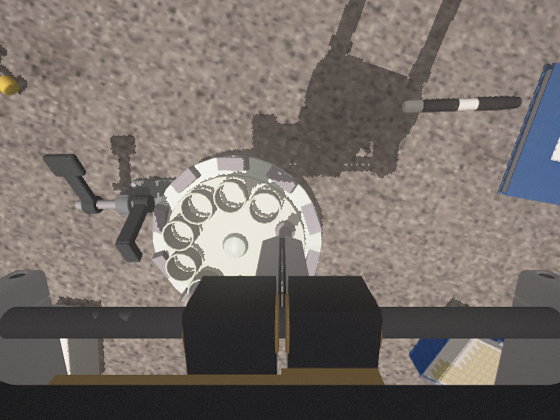

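```bash
python3 -c "
import pickle
from h import *
c=pickle.load(open('w4.pkl','rb'))
print('hub',car(onz(c,(235,244),51)),'pegbase',car(onz(c,(287,229),45)),proj(c,[w(-19.2,59,40),w(-19.2,59,114),w(0,0,51)]))
import cv2
cv2.imwrite('pics/w4z.png',cv2.resize(cv2.imread('pics/w4.png')[150:290,150:330],None,fx=4,fy=4,interpolation=2))
"
```

```text
hub [-7.31  2.96 51.  ] pegbase [-23.59  62.55  45.  ] [[283.93 231.21]
 [283.54 256.99]
 [232.7  249.94]]
```

View pics/w4z.png

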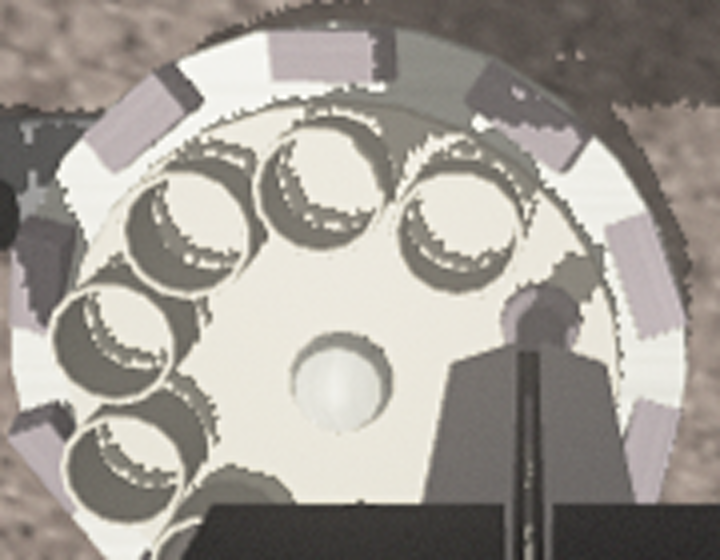

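Emit:
{"fn": "carry_out", "kwargs": {
  "series": [
    [[-4, 3, 30, 0], [-2, 1, 35, 0], [0, 0, 30, 0], [0, 0, 9, 0], [0, 0, 0, 0]]
  ]
}}

```text
clock: 6.85
eef_pos: [505.3, 55.9, 79.1]
tool_rot: [-0.154, 0.988, -0.009, 0.003]
ft_force: [-0.1, -0.4, 0.3]
finger_gap: 0.008
```

```bash
python3 -c "
from station import ctrl
from h import *
import cv2,pickle
cv2.imwrite('pics/s5.png',cv2.resize(ctrl.camera('scene')[180:290,210:350,::-1],None,fx=5,fy=5,interpolation=2))
go(ctrl,(4.2,60,78))"
```

```text
t 6.9 car [-45.88  50.81  79.57] F [-0.59  0.5   0.37] gap 0.0038277117930713123 toolx deg -162.22799609451812 z [ 0.01 -0.02 -1.  ]
tool shift [-50.02   9.51   1.61]
```

View pics/s5.png

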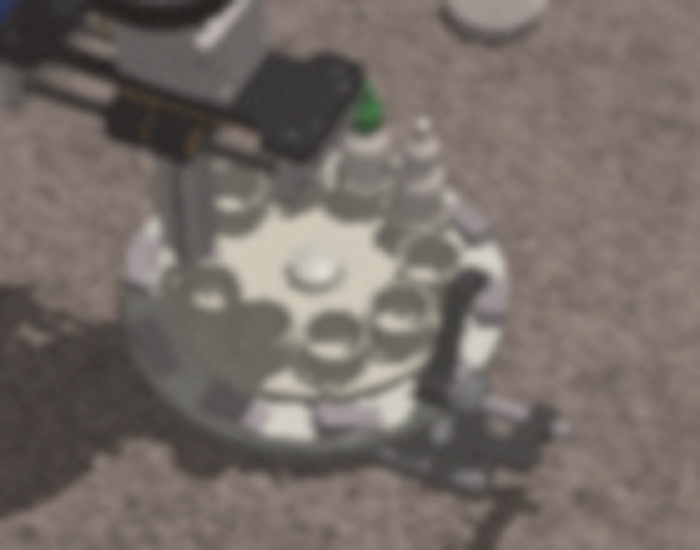

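Emit:
{"fn": "carry_out", "kwargs": {
  "series": [
    [[-2, 5, 0, 0], [-4, 4, 0, 0], [-5, 0, 0, 0], [-5, 0, 0, 0], [-5, 0, 0, 0], [-5, 0, 0, 0], [-5, 0, 0, 0], [-4, 0, 0, 0], [-2, 0, 0, 0], [0, 0, 0, 0]]
  ]
}}

```text
clock: 8.15
eef_pos: [541.9, 77.5, 82.2]
tool_rot: [-0.155, 0.988, -0.01, 0.006]
ft_force: [0.4, 0.2, 0.4]
finger_gap: 0.003
```

```bash
python3 -c "
from station import ctrl
from h import *
go(ctrl,(4.2,60,78))"
```

```text
t 8.15 car [-4.7  59.93 82.2 ] F [0.4  0.24 0.44] gap 0.003263100442946756 toolx deg -162.20915358414584 z [ 0.01 -0.02 -1.  ]
tool shift [-8.87  0.2   4.27]
```

Emit:
{"fn": "carry_out", "kwargs": {
  "series": [
    [[-2, 0, 0, 0], [-2, 0, 0, 0], [-1, 0, 0, 0], [0, 0, 0, 0]]
  ]
}}

```text
clock: 8.65
eef_pos: [546.8, 78.5, 82.3]
tool_rot: [-0.155, 0.988, -0.01, 0.005]
ft_force: [0.0, -0.8, 0.3]
finger_gap: 0.003
```

```bash
python3 -c "
from station import ctrl
from h import *
import cv2
go(ctrl,(4.2,60,78))
cv2.imwrite('pics/s6.png',ctrl.camera('scene')[:,:,::-1])
cv2.imwrite('pics/t6.png',ctrl.camera('top')[:,:,::-1])
cv2.imwrite('pics/w6.png',ctrl.camera('wrist')[:,:,::-1])
a=cv2.imread('pics/s6.png')[180:290,210:350];b=cv2.imread('pics/t6.png')[170:280,225:365]
cv2.imwrite('pics/st6.png',cv2.resize(cv2.vconcat([a,b])[:, :],None,fx=2.7,fy=2.7,interpolation=2))
"
```

```text
t 8.65 car [ 0.23 59.33 82.27] F [ 0.04 -0.77  0.3 ] gap 0.0025707252452720885 toolx deg -162.20499597614543 z [ 0.01 -0.02 -1.  ]
tool shift [-3.93  0.78  4.29]
```

View pics/st6.png

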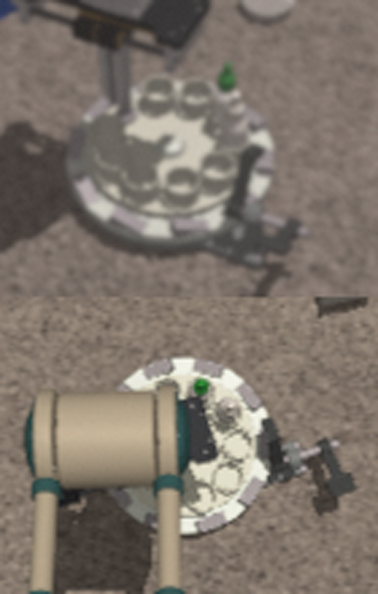

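View pics/w6.png

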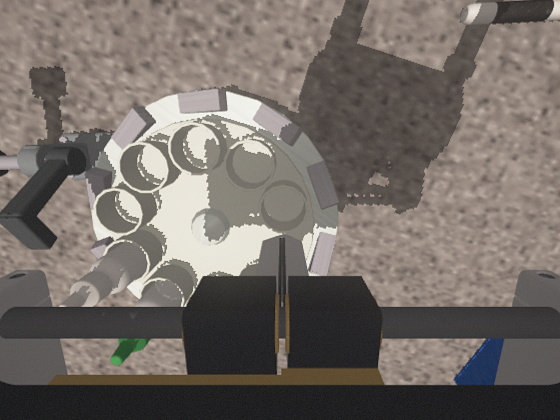

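```bash
cat > g.py <<'E'
from station import ctrl
from h import *
import sys
def green(im):
    b,g,r=[im[:,:,i].astype(int) for i in range(3)]
    m=((g-np.maximum(r,b))>25).astype(np.uint8)
    m[:170]=0;m[290:]=0;m[:,:220]=0;m[:,360:]=0
    n,l,st,c=cv2.connectedComponentsWithStats(m)
    k=1+np.argmax(st[1:,4]);ys,xs=np.nonzero(l==k);g_=(g-np.maximum(r,b))[ys,xs]
    return st[k,4],(np.average(xs,weights=g_),np.average(ys,weights=g_))
for cam in('top','scene'):
    c=ctrl.get_calibration(cam)
    for f in sys.argv[1:]:
        n,uv=green(cv2.imread(f'pics/{cam[0] if f!="0" else cam}{f}.png'))
        for z in (110,116):
            q=car(onz(c,uv,z));print(cam,f,n,uv,z,q,'r',np.hypot(*q[:2]),'ang',np.degrees(np.arctan2(q[1],q[0])))
E
python3 g.py 0 6
```

```text
top 0 23 (np.float64(286.22520507084266), np.float64(202.8426547352722)) 110 [ 61.74   2.94 110.  ] r 61.8095901582993 ang 2.7250006059037877
top 0 23 (np.float64(286.22520507084266), np.float64(202.8426547352722)) 116 [ 61.11   3.06 116.  ] r 61.190737663311275 ang 2.8695807305027348
top 6 26 (np.float64(299.0770298403886), np.float64(202.45038167938932)) 110 [ 51.27 -34.24 110.  ] r 61.649353306347145 ang -33.736239244030976
top 6 26 (np.float64(299.0770298403886), np.float64(202.45038167938932)) 116 [ 50.69 -33.95 116.  ] r 61.006350524439526 ang -33.810758391743526
scene 0 17 (np.float64(283.3993174061433), np.float64(201.95733788395904)) 110 [ 61.02  -3.09 110.  ] r 61.09334398777035 ang -2.8970747559012726
scene 0 17 (np.float64(283.3993174061433), np.float64(201.95733788395904)) 116 [ 55.49  -5.66 116.  ] r 55.774528934211006 ang -5.823286066750468
scene 6 21 (np.float64(293.8066298342541), np.float64(209.04005524861878)) 110 [ 49.09 -39.03 110.  ] r 62.71545872499022 ang -38.485100518834216
scene 6 21 (np.float64(293.8066298342541), np.float64(209.04005524861878)) 116 [ 43.64 -41.37 116.  ] r 60.13410042251147 ang -43.47474971669607
```

Emit:
{"fn": "carry_out", "kwargs": {
  "series": [
    [[12, 0, 0, 0], [15, 2, -5, 0], [15, 5, -40, 0], [30, 10, -50, 0], [50, 10, -40, 0], [50, 0, 0, 0], [40, 0, 0, 0], [0, 0, 0, 0]]
  ]
}}

```text
clock: 9.8
eef_pos: [325.0, 41.0, 217.9]
tool_rot: [-0.155, 0.988, -0.01, 0.007]
ft_force: [0.2, 0.2, 0.6]
finger_gap: 0.008
```

```bash
python3 -c "
from station import ctrl
from h import *
import cv2,pickle
go(ctrl,(-130,-152,150))
cv2.imwrite('pics/s7.png',ctrl.camera('scene')[:,:,::-1])
cv2.imwrite('pics/t7.png',ctrl.camera('top')[:,:,::-1])
c=ctrl.get_calibration('wrist');pickle.dump(c,open('w7.pkl','wb'))
cv2.imwrite('pics/w7.png',ctrl.camera('wrist')[:,:,::-1])
a=cv2.imread('pics/s7.png')[180:290,220:340];b=cv2.imread('pics/t7.png')[180:290,245:365]
cv2.imwrite('pics/st7.png',cv2.resize(cv2.hconcat([a,b]),None,fx=3.3,fy=3.3,interpolation=2))
"; python3 g.py 7
```

```text
t 9.8 car [-222.19   92.65  217.89] F [0.23 0.21 0.62] gap 0.00773729268389655 toolx deg -162.19908999645386 z [ 0.02 -0.02 -1.  ]
tool shift [ -92.74 -242.55   74.37]
top 7 26 (np.float64(299.1104078762307), np.float64(202.42616033755274)) 110 [ 51.31 -34.36 110.  ] r 61.74769646835713 ang -33.80660597094956
top 7 26 (np.float64(299.1104078762307), np.float64(202.42616033755274)) 116 [ 50.73 -34.06 116.  ] r 61.10435187949695 ang -33.881428413940725
scene 7 20 (np.float64(293.8797653958944), np.float64(208.94868035190615)) 110 [ 49.48 -39.06 110.  ] r 63.04147502216365 ang -38.286665036852966
scene 7 20 (np.float64(293.8797653958944), np.float64(208.94868035190615)) 116 [ 44.03 -41.41 116.  ] r 60.43809386515477 ang -43.243161653444204
```

View pics/st7.png

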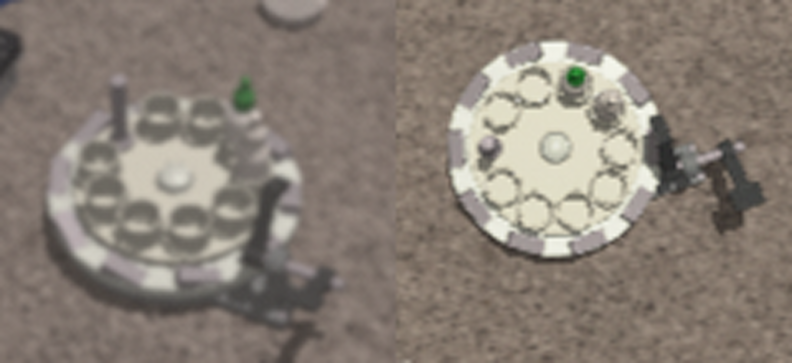

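View pics/w7.png

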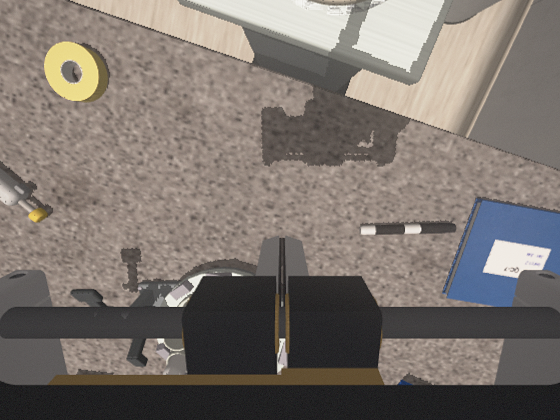

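```bash
python3 - <<'E'
import cv2
a=cv2.imread("pics/t7.png")[180:270,245:365]
cv2.imwrite("pics/t7z.png",cv2.resize(a,None,fx=6.6,fy=6.6,interpolation=cv2.INTER_CUBIC))
E
```

```text
(no output)
```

View pics/t7z.png

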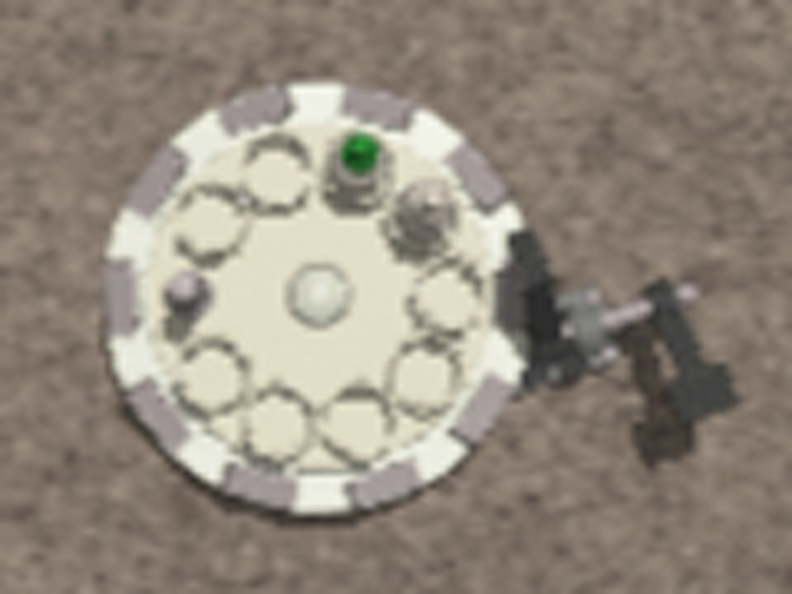

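```bash
cat > ph.py <<'E'
from station import ctrl
from h import *
import sys
c=ctrl.get_calibration('top')
for f in sys.argv[1:]:
    im=cv2.imread(f'pics/{f}.png').astype(np.float32)
    th=np.radians(np.arange(-40,220,1.)) # away from pawl
    th=np.radians(np.arange(0,216,0.5)-18)
    for r,z in((94,42),(97,42),(95,38)):
        uv=proj(c,[w(r*np.cos(t),r*np.sin(t),z) for t in th]).astype(np.float32)
        s=cv2.remap(im,uv[:,0].reshape(1,-1),uv[:,1].reshape(1,-1),cv2.INTER_LINEAR)[0]
        v=s[:,1]-s.mean(1)*.0
        a=np.sum((v-v.mean())*np.exp(-10j*th));print(f,r,z,'amp',abs(a)/len(v),'phase deg',-np.degrees(np.angle(a))/10)
E
python3 ph.py top0 t7
```

```text
top0 94 42 amp 24.241715165620864 phase deg -17.439388761537135
top0 97 42 amp 24.801199808754955 phase deg -17.5784962297783
top0 95 38 amp 24.599204581208298 phase deg -17.58541426761408
t7 94 42 amp 23.938820543758215 phase deg -16.393349919870325
t7 97 42 amp 24.29532049194267 phase deg -16.573026758569533
t7 95 38 amp 24.23440810674252 phase deg -16.522423985211482
```

Emit:
{"fn": "carry_out", "kwargs": {
  "series": [
    [[0, -50, 0, 0], [0, -50, 0, 0], [-10, -50, 0, 0], [-25, -50, 20, 0], [-30, -30, 35, 0], [-10, 0, 20, 0], [0, 0, 0, 0]]
  ]
}}

```text
clock: 10.82
eef_pos: [487.6, -162.6, 144.4]
tool_rot: [-0.158, 0.987, -0.01, 0.01]
ft_force: [0.1, -0.1, 0.0]
finger_gap: 0.004
```

```bash
python3 -c "
from station import ctrl
from h import *
go(ctrl,(-138,-152,80))"
```

```text
t 10.825 car [-130.9  -151.42  144.39] F [ 0.14 -0.09  0.04] gap 0.004207809392604622 toolx deg -161.79236496469005 z [ 0.02 -0.02 -1.  ]
tool shift [ 8.12  0.85 64.27]
```

Emit:
{"fn": "carry_out", "kwargs": {
  "series": [
    [[8, 0, 15, 0], [4, 0, 25, 0], [0, 0, 20, 0], [0, 0, 4, 0], [0, 0, 0, 0]]
  ]
}}

```text
clock: 11.45
eef_pos: [481.1, -168.2, 81.7]
tool_rot: [-0.16, 0.987, -0.011, 0.012]
ft_force: [0.5, -0.4, -0.3]
finger_gap: 0.004
```

```bash
python3 -c "
from station import ctrl
from h import *
import cv2
go(ctrl,(-67,-152,90))
cv2.imwrite('pics/s8.png',ctrl.camera('scene')[:,:,::-1]);a=cv2.imread('pics/s8.png')
cv2.imwrite('pics/s8z.png',cv2.resize(a[200:300,240:370],None,fx=5,fy=5,interpolation=2))
"
```

```text
t 11.45 car [-138.84 -154.69   81.67] F [ 0.47 -0.45 -0.31] gap 0.00394488815173727 toolx deg -161.59171251594935 z [ 0.03 -0.02 -1.  ]
tool shift [-72.     2.12  -7.01]
```

View pics/s8z.png

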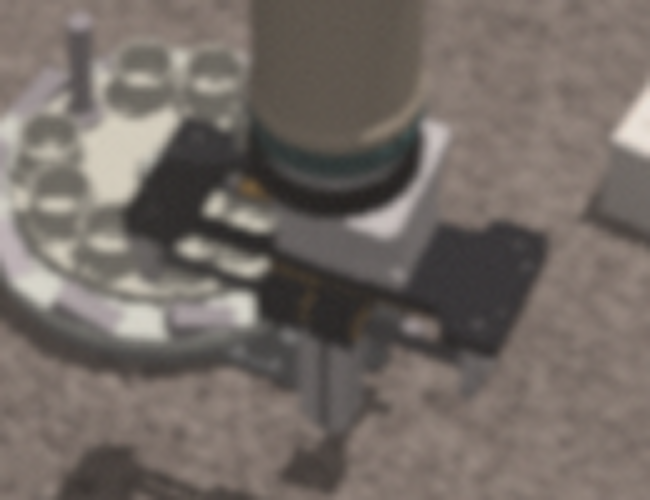

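Emit:
{"fn": "carry_out", "kwargs": {
  "series": [
    [[-6, 1, 0, 0], [-6, 1, 0, 0], [-5, 0, 0, 0], [-5, 0, 0, 0], [-5, 0, -1, 0], [-5, 0, -1, 0], [-5, 0, -1, 0], [-5, 0, -1, 0], [-5, 0, -1, 0], [-3, 0, -1, 0]]
  ]
}}

```text
clock: 12.75
eef_pos: [500.5, -160.6, 89.5]
tool_rot: [-0.168, 0.985, -0.018, -0.021]
ft_force: [-4.4, -3.4, 2.0]
finger_gap: 0.007
```

```bash
python3 -c "
from station import ctrl
from h import *
go(ctrl,(-67,-152,90))"
```

```text
t 12.75 car [-118.06 -153.48   89.54] F [-4.36 -3.42  2.04] gap 0.006828515658219858 toolx deg -160.7004602910564 z [-0.04 -0.04 -1.  ]
tool shift [-51.     0.33  -2.89]
```

```bash
python3 -c "
from station import ctrl
from h import *
import cv2
cv2.imwrite('pics/s9.png',ctrl.camera('scene')[:,:,::-1]);a=cv2.imread('pics/s9.png')
cv2.imwrite('pics/s9z.png',cv2.resize(a[200:300,240:370],None,fx=5,fy=5,interpolation=2))
cv2.imwrite('pics/w9.png',ctrl.camera('wrist')[:,:,::-1])
cv2.imwrite('pics/t9.png',ctrl.camera('top')[:,:,::-1]);a=cv2.imread('pics/t9.png')
cv2.imwrite('pics/t9z.png',cv2.resize(a[180:280,245:375],None,fx=5,fy=5,interpolation=2))
"; python3 ph.py t9
```

```text
t9 94 42 amp 23.91175228536172 phase deg -16.38263080530578
t9 97 42 amp 24.233067602696412 phase deg -16.579808102014074
t9 95 38 amp 24.18730177321479 phase deg -16.517072886728695
```

View pics/s9z.png

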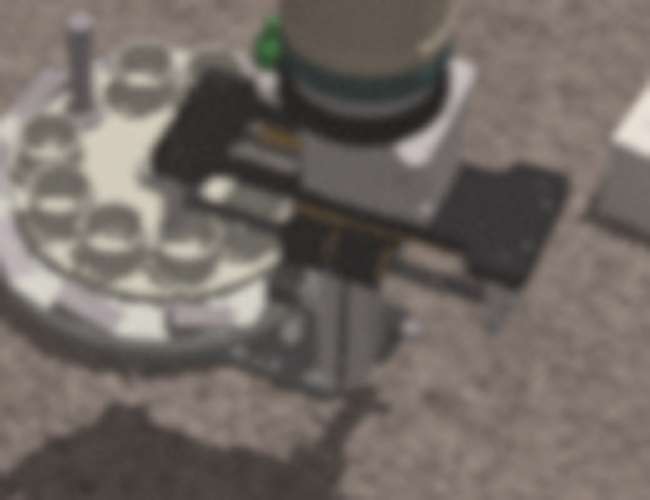

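View pics/w9.png

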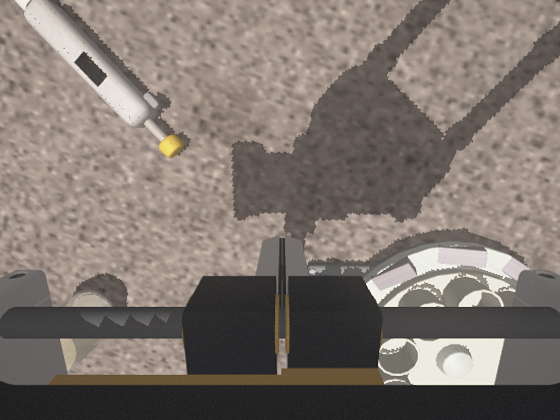

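View pics/t9z.png

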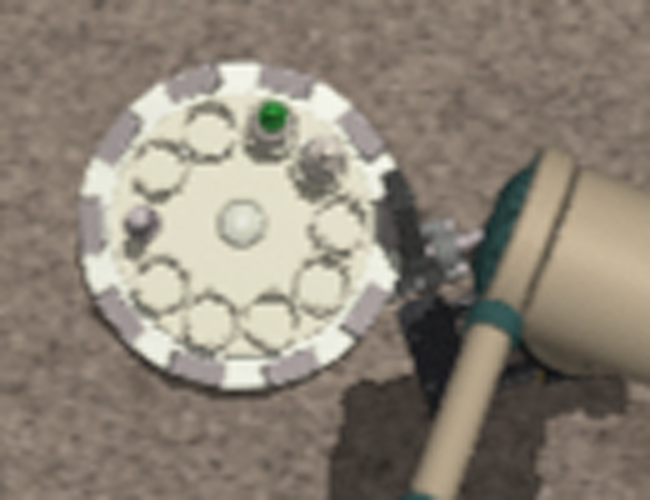

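Emit:
{"fn": "carry_out", "kwargs": {
  "series": [
    [[8, 0, -1, 0], [10, 0, 0, 0], [8, 0, 8, 0], [2, 0, 10, 0], [0, 0, 4, 0], [0, 0, 0, 0]]
  ]
}}

```text
clock: 13.65
eef_pos: [472.8, -170.8, 68.2]
tool_rot: [-0.168, 0.985, -0.018, -0.02]
ft_force: [-0.2, 0.3, 0.5]
finger_gap: 0.004
```

```bash
python3 -c "
from station import ctrl
from h import *
import cv2
go(ctrl,(-67,-152,68))
cv2.imwrite('pics/s10.png',ctrl.camera('scene')[:,:,::-1]);a=cv2.imread('pics/s10.png')
cv2.imwrite('pics/s10z.png',cv2.resize(a[200:300,240:370],None,fx=5,fy=5,interpolation=2))
"
```

```text
t 13.65 car [-147.54 -154.57   68.24] F [-0.16  0.34  0.46] gap 0.003910441292960628 toolx deg -160.7334601282825 z [-0.03 -0.04 -1.  ]
tool shift [-80.5    0.84  -3.41]
```

View pics/s10z.png

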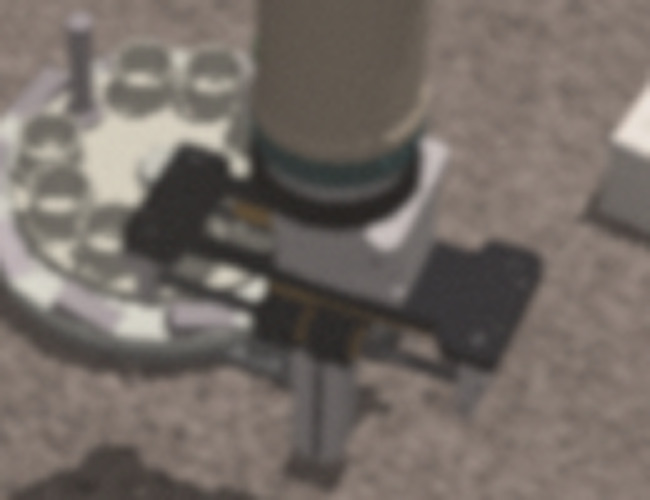

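Emit:
{"fn": "carry_out", "kwargs": {
  "series": [
    [[-6, 0, 0, 0], [-6, 0, 0, 0], [-5, 0, 0, 0], [-5, 0, 0, 0], [-5, 0, 0, 0], [-5, 0, 0, 0], [-4, 0, 0, 0], [-4, 0, 0, 0]]
  ]
}}

```text
clock: 14.7
eef_pos: [499.5, -162.2, 67.9]
tool_rot: [-0.171, 0.984, -0.021, -0.035]
ft_force: [-8.5, -3.7, 6.9]
finger_gap: 0.007
```

```bash
python3 -c "
from station import ctrl
from h import *
go(ctrl,(-67,-152,72))"
```

```text
t 14.7 car [-119.44 -154.71   67.9 ] F [-8.5  -3.67  6.87] gap 0.006592920413945476 toolx deg -160.31331936696276 z [-0.06 -0.05 -1.  ]
tool shift [-52.04   1.02  -8.1 ]
```

Emit:
{"fn": "carry_out", "kwargs": {
  "series": [
    [[5, 0, -2, 0], [5, 0, 2, 0], [0, 0, 6, 0], [0, 0, 4, 0], [0, 0, 0, 0]]
  ]
}}

```text
clock: 15.32
eef_pos: [489.9, -165.9, 57.7]
tool_rot: [-0.171, 0.984, -0.021, -0.034]
ft_force: [-0.4, -0.1, 0.1]
finger_gap: 0.009
```

```bash
python3 -c "
from station import ctrl
from h import *
go(ctrl,(-121,-152,60))"
```

```text
t 15.325 car [-129.79 -155.22   57.69] F [-0.39 -0.06  0.15] gap 0.008695800176152735 toolx deg -160.3412634532678 z [-0.06 -0.05 -1.  ]
tool shift [-8.68  2.89 -3.05]
```

Emit:
{"fn": "carry_out", "kwargs": {
  "series": [
    [[-5, 0, 0, 0], [-4, 0, 0, 0], [-3, 0, -5, 0], [-4, 0, -6, 0], [-4, 0, -6, 0], [-4, 0, -5, 0]]
  ]
}}

```text
clock: 16.08
eef_pos: [515.0, -156.1, 79.0]
tool_rot: [-0.171, 0.984, -0.021, -0.035]
ft_force: [-0.9, -0.3, -0.6]
finger_gap: 0.003
```

```bash
python3 -c "
from station import ctrl
from h import *
go(ctrl,(-90,-152,85))"
```

```text
t 16.075 car [-102.81 -153.74   78.97] F [-0.9  -0.26 -0.64] gap 0.0032929101124178728 toolx deg -160.32789233245202 z [-0.06 -0.05 -1.  ]
tool shift [-12.36   1.19  -7.02]
```

Emit:
{"fn": "carry_out", "kwargs": {
  "series": [
    [[-4, 0, -4, 0], [-4, 0, -3, 0], [-4, 0, -3, 0], [-4, 0, -2, 0], [-4, 0, -2, 0], [-3, 0, -1, 0], [0, 0, 0, 0]]
  ]
}}

```text
clock: 16.95
eef_pos: [539.7, -146.6, 93.3]
tool_rot: [-0.171, 0.984, -0.021, -0.034]
ft_force: [-0.5, -0.7, -0.2]
finger_gap: 0.004
```

```bash
python3 -c "
from station import ctrl
from h import *
import cv2
go(ctrl,(-67,-152,94))
cv2.imwrite('pics/s11.png',ctrl.camera('scene')[:,:,::-1]);a=cv2.imread('pics/s11.png')
cv2.imwrite('pics/s11z.png',cv2.resize(a[200:300,240:370],None,fx=5,fy=5,interpolation=2))
"
```

```text
t 16.95 car [ -76.39 -152.39   93.27] F [-0.5  -0.74 -0.25] gap 0.00437781146377894 toolx deg -160.30149098938207 z [-0.06 -0.05 -1.  ]
tool shift [-9.32  0.09 -1.43]
```

View pics/s11z.png

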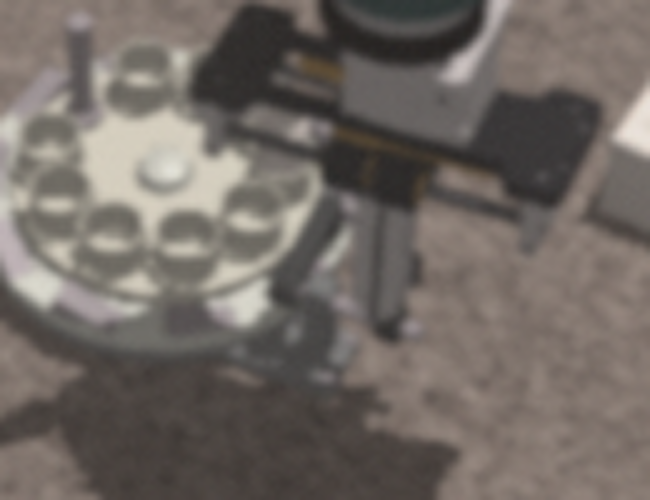

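Now gentle, small steps toward upright, watching the force.

Emit:
{"fn": "carry_out", "kwargs": {
  "series": [
    [[-2, 0, 0, 0], [-2, 0, 0, 0], [-2, 0, 0, 0], [-1, 0, 0, 0]]
  ]
}}

```text
clock: 17.5
eef_pos: [546.0, -144.5, 93.1]
tool_rot: [-0.171, 0.984, -0.021, -0.035]
ft_force: [-1.4, -0.8, 1.9]
finger_gap: 0.005
```

```bash
python3 -c "
from station import ctrl
from h import *
go(ctrl,(-67,-152,94))"
```

```text
t 17.5 car [ -69.77 -152.38   93.1 ] F [-1.41 -0.81  1.89] gap 0.0051350225807173236 toolx deg -160.31890733737518 z [-0.06 -0.05 -1.  ]
tool shift [-2.7   0.27 -1.12]
```

Emit:
{"fn": "carry_out", "kwargs": {
  "series": [
    [[-1, 0, 0, 0], [-1, 0, 0, 0], [-1, 0, 0, 0]]
  ]
}}

```text
clock: 17.88
eef_pos: [546.0, -144.5, 93.1]
tool_rot: [-0.172, 0.984, -0.021, -0.038]
ft_force: [-4.9, -2.1, 3.1]
finger_gap: 0.004
```

```bash
python3 -c "
from station import ctrl
from h import *
go(ctrl,(-67,-152,94))
import cv2
cv2.imwrite('pics/s12.png',ctrl.camera('scene')[:,:,::-1]);a=cv2.imread('pics/s12.png')
cv2.imwrite('pics/s12z.png',cv2.resize(a[200:300,240:370],None,fx=5,fy=5,interpolation=2))
"
```

```text
t 17.875 car [ -69.75 -152.36   93.05] F [-4.95 -2.13  3.14] gap 0.004294014523894597 toolx deg -160.29567182613792 z [-0.07 -0.06 -1.  ]
tool shift [-2.67  0.25 -1.18]
```

View pics/s12z.png

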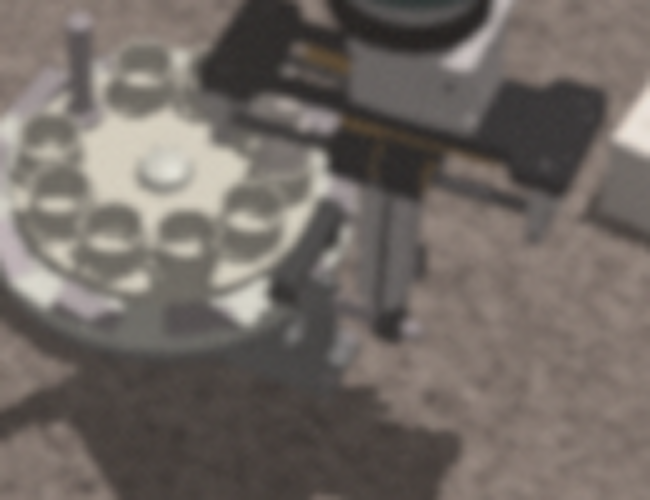

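Emit:
{"fn": "carry_out", "kwargs": {
  "series": [
    [[10, 0, 0, 0], [20, 0, -20, 0], [40, 0, -30, 0], [50, 0, -40, 0], [50, 0, -20, 0], [50, 0, 0, 0], [0, 0, 0, 0]]
  ]
}}

```text
clock: 18.8
eef_pos: [347.8, -213.2, 221.6]
tool_rot: [-0.172, 0.984, -0.023, -0.029]
ft_force: [0.5, 0.4, 0.7]
finger_gap: 0.007
```

```bash
python3 -c "
from station import ctrl
from h import *
import cv2
go(ctrl,(-67,-152,94))
cv2.imwrite('pics/s13.png',ctrl.camera('scene')[:,:,::-1])
cv2.imwrite('pics/t13.png',ctrl.camera('top')[:,:,::-1])
a0=cv2.imread('pics/scene0.png')[185:285,220:350];b0=cv2.imread('pics/top0.png')[180:280,245:375]
a=cv2.imread('pics/s13.png')[185:285,220:350];b=cv2.imread('pics/t13.png')[180:280,245:375]
cv2.imwrite('pics/st13.png',cv2.resize(cv2.vconcat([cv2.hconcat([a0,b0]),cv2.hconcat([a,b])]),None,fx=3,fy=3,interpolation=2))
"; python3 g.py 13;python3 ph.py t13
```

```text
t 18.8 car [-279.49 -156.09  221.61] F [0.53 0.37 0.69] gap 0.007243229912557234 toolx deg -160.2367086754793 z [-0.05 -0.06 -1.  ]
tool shift [-220.44    1.91  113.39]
top 13 27 (np.float64(299.1484049930652), np.float64(202.42787794729543)) 110 [ 51.27 -34.46 110.  ] r 61.77486865410704 ang -33.90950793419438
top 13 27 (np.float64(299.1484049930652), np.float64(202.42787794729543)) 116 [ 50.69 -34.17 116.  ] r 61.131547228575975 ang -33.984914918845234
t13 94 42 amp 23.936736884298625 phase deg -16.376001564095695
t13 97 42 amp 24.25222247113766 phase deg -16.569501665458155
t13 95 38 amp 24.20718557088574 phase deg -16.50671123145211Traceback (most recent call last):
  File "g.py", line 14, in <module>
    n,uv=green(cv2.imread(f'pics/{cam[0] if f!="0" else cam}{f}.png'))
         ~~~~~^^^^^^^^^^^^^^^^^^^^^^^^^^^^^^^^^^^^^^^^^^^^^^^^^^^^^^^^
  File "g.py", line 9, in green
    k=1+np.argmax(st[1:,4]);ys,xs=np.nonzero(l==k);g_=(g-np.maximum(r,b))[ys,xs]
        ~~~~~~~~~^^^^^^^^^^
    return _wrapfunc(a, 'argmax', axis=axis, out=out, **kwds)
    return bound(*args, **kwds)
ValueError: attempt to get argmax of an empty sequence
```

View pics/st13.png

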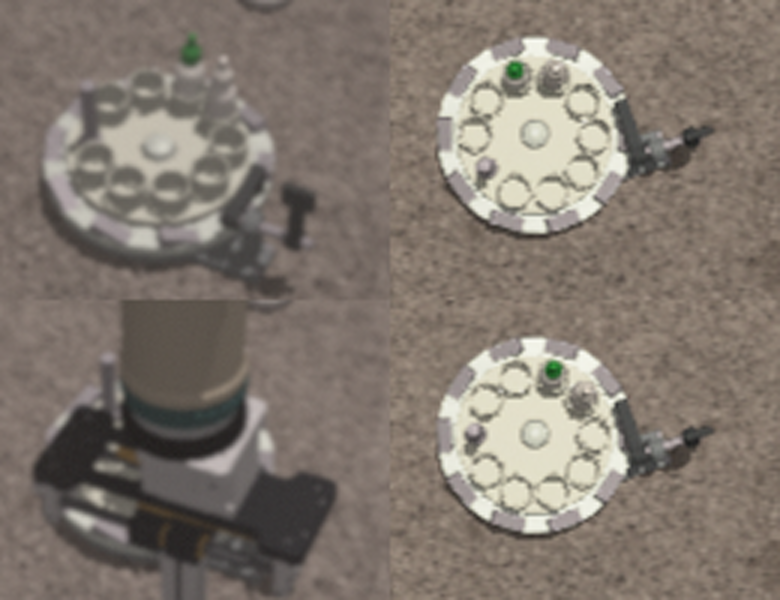

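Emit:
{"fn": "carry_out", "kwargs": {
  "series": [
    [[0, -60, 0, 0], [0, -60, 0, 0], [0, -60, 0, 0], [0, -60, 0, 0], [0, -40, 0, 0], [0, 0, 0, 0]]
  ]
}}

```text
clock: 19.65
eef_pos: [476.3, -464.7, 221.8]
tool_rot: [-0.159, 0.986, -0.03, -0.036]
ft_force: [-0.2, 1.6, 0.1]
finger_gap: 0.005
```

```bash
python3 -c "
from station import ctrl
from h import *
import cv2
go(ctrl,(-67,-152,94))
cv2.imwrite('pics/s14.png',ctrl.camera('scene')[:,:,::-1])
cv2.imwrite('pics/t14.png',ctrl.camera('top')[:,:,::-1])
for n,(k0,k) ,(y,x) in (('s',('scene0','s14'),(225,260)),('t',('top0','t14'),(205,310))):
    a=[cv2.imread(f'pics/{q}.png')[y:y+65,x:x+70] for q in (k0,k)]
    cv2.imwrite(f'pics/c14{n}.png',cv2.resize(cv2.hconcat(a),None,fx=5.5,fy=5.5,interpolation=2))
i=cv2.vconcat([cv2.imread('pics/c14s.png'),cv2.imread('pics/c14t.png')]);cv2.imwrite('pics/c14.png',cv2.resize(i,None,fx=.83,fy=.83))
# dark lever centroids
for k0,k,(y,x,h,ww) in (('scene0','s14',(240,307,35,25)),('top0','t14',(215,340,18,20))):
    for q in(k0,k):
        g=cv2.imread(f'pics/{q}.png')[y:y+h,x:x+ww].max(2);ys,xs=np.nonzero(g<70);print(q,len(ys),xs.mean()+x,ys.mean()+y)
"; python3 g.py 14;python3 ph.py t14
```

```text
t 19.65 car [-235.54 -435.03  221.78] F [-0.21  1.63  0.13] gap 0.004736301421854601 toolx deg -161.7945156130572 z [-0.06 -0.07 -1.  ]
tool shift [-178.8   287.83  100.14]
scene0 108 318.3425925925926 256.00925925925924
s14 93 318.36559139784947 256.0430107526882
top0 37 343.97297297297297 226.97297297297297
t14 33 343.7878787878788 227.15151515151516
top 14 27 (np.float64(299.14972527472526), np.float64(202.42307692307693)) 110 [ 51.28 -34.47 110.  ] r 61.78990322413922 ang -33.90924844349952
top 14 27 (np.float64(299.14972527472526), np.float64(202.42307692307693)) 116 [ 50.7  -34.18 116.  ] r 61.14651414720821 ang -33.98463541335905
scene 14 20 (np.float64(293.8710601719198), np.float64(208.94985673352434)) 110 [ 49.47 -39.04 110.  ] r 63.018902267003895 ang -38.28117579370563
scene 14 20 (np.float64(293.8710601719198), np.float64(208.94985673352434)) 116 [ 44.01 -41.39 116.  ] r 60.41522797677598 ang -43.239331016330425
t14 94 42 amp 23.914002747682904 phase deg -16.390540015436944
t14 97 42 amp 24.226175970335508 phase deg -16.555730201634347
t14 95 38 amp 24.19731215431411 phase deg -16.51594192515983
```

View pics/c14.png

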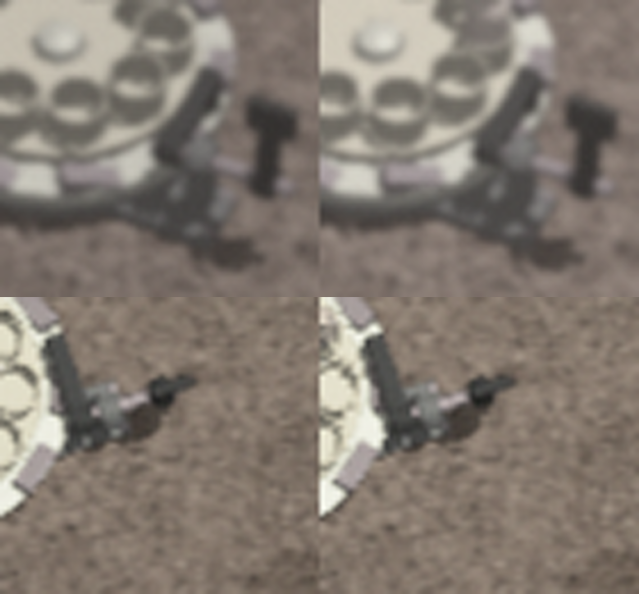

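View pics/s14.png

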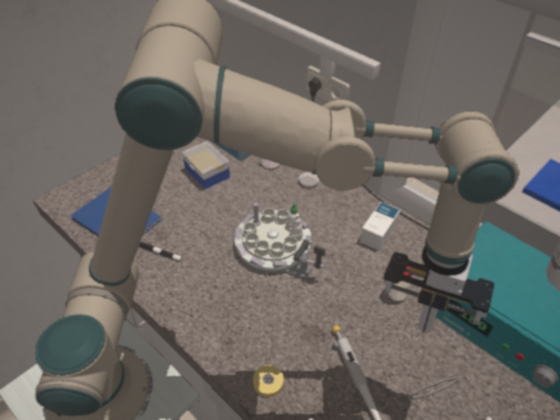

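```bash
python3 -c "
from station import ctrl
from h import *
import cv2
s=ctrl.sense();print(s['ft_force'],s['joint_velocities'])
a=cv2.imread('pics/top0.png');b=cv2.imread('pics/t14.png')
cv2.imwrite('pics/t14d.png',cv2.convertScaleAbs(cv2.absdiff(a,b),alpha=2))
"
```

```text
[-0.51 -0.53 -0.58] [ 0.   -0.04  0.03 -0.01  0.01  0.  ]
```

View pics/t14.png

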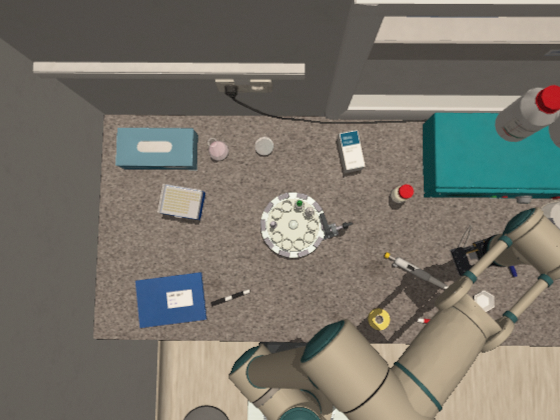

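View pics/t14d.png

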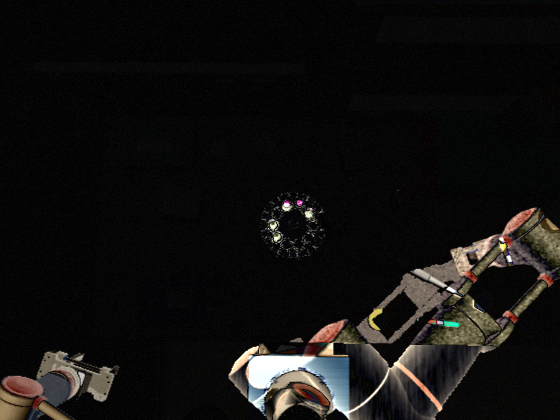

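The difference image shows that only the wheel's contents and the arm changed. The lever, the rack and the reagent bottle are where they started, and nothing is touching the robot, so I'm handing in.

```bash
python3 -c "
from station import ctrl
print(ctrl.close_job())"
```

```text
the job is handed in; nothing more can be done
None
```

The carousel is back one notch with the pawl down, and I handed the job in at about 20 s of the 61 s allowed. I pushed the lever over to about 0.95 rad and pushed the wheel clockwise by its peg. I then pushed the lever back upright until it met a firm stop at about 5 N.

**Last checks:**
- **Wheel:** tooth positions before and after put it about 1.0° short of one notch. The green cap gave 36.7° in the top view. These disagree by about 1.7°, and both are within the 4.6° of play.
- **Pawl:** the lever's image is within about 0.2 px of where it started, roughly 0.01 rad, so it looks fully down.
- **Surroundings:** both dropper bottles are standing, and the before-and-after difference image shows the rack and the reagent bottle unmoved. Some items on the worktop to the right were under the arm in that picture and could not be compared. The arm stood clear at hand-in.

**What went wrong:** my first two tries at pushing the lever back jammed against its end, at about 6 N and then 11 N. I backed off, went in lower and followed the lever's arc, which took about 1 N. The tooth positions after the first jam and at the end match those before it, so the wheel did not move. These tries left the tool tilted by about 5°, with no visible effect on the result.

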